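# Lay a sample tube on the roller mixer and switch it on

### The job

Take the longer of the two capped sample tubes out of the grey tray and lay it along the groove between the mixer's rubber wheels, about centred on them so that its wide cap hangs clear of the wheels at one end (either way round); let it settle on all four wheels before you let go, do not drop it. Then switch the mixer on by pushing its lever right over to the other side. Leave the short tube, the brown bottle and the carton where they are.

Things in the scene. Friction and masses are not known exactly. Their poses are not given: they have to be found in the camera images.
- long_tube: The long sample tube to load: 36 mm in diameter, 170 mm long, about 0.12 kg, lying level. Its last 23 mm at +x is a wider cap, 42 mm in diameter. Origin on its axis at mid length, 45 mm above the table in the tray; x along the axis to the cap; it may be turned about x. The middle 60 mm is free of the tray's supports. Either tube may be in either lane.
- short_tube: The short tube, to be left alone: 36 mm in diameter, 110 mm long, cap of the same diameter as its body. Origin on its axis at mid length, x along the axis. Lies in the other lane of the tray.
- tray: Grey holder tray, fixed, base plate 130 x 200 x 8 mm (x, y, z). Two lanes along its x, at y = +55 and -55 mm, each with two V saddles at x = +45 and -45 mm (10 mm thick, tops 43 mm above the table). Origin at the centre of its underside. It may stand to the robot's left or right, the mixer on the other side.
- mixer: Roller mixer, fixed, base plate 275 x 130 x 12 mm, on the other side than the tray. Two 8 mm shafts along its x, at y = +28 and -28 mm, 36 mm above the table, carry four rubber wheels (diameter 44, 10 mm thick) at x = +40 and -40 mm; the tube lies between them. The wheels do not turn. End plates at x = +68 and -68 mm, 41 mm high. Origin on the table under the middle of the four wheels.
- groove (a point): Middle of the groove: where the middle of the long tube's axis is when it rests centred on all four wheels, 64.5 mm above the table. Axes as the mixer's; the groove runs along x.
- housing_top (a point): Centre of the top of the mixer's white motor housing (80 x 130 mm, 74 mm high, at x = 105 to 185 mm of the mixer); the switch lever stands on it.
- switch (a joint): Switch lever on the motor housing: 0 rad = off, leaning 0.5 rad to the mixer's -y side; 1 rad = fully on, leaning as far to the +y side. It swings about a line parallel to the mixer's x and stays where it is left (slight friction).
- switch_tip (a point): The tip of the switch lever (it moves with it). The lever is a rod about 70 mm long that pivots above x = 145 mm, y = 0 of the mixer.
- reagent_bottle: Brown bottle, 64 mm in diameter, 135 mm high, standing; leave alone. Origin at the centre of its base.
- slide_box: Closed cardboard carton 80 x 100 x 45 mm; leave alone. Origin at the centre of its underside.

How it is judged:
On the way, in this order (a step that is already met when the one before it is completed fails the run):
1. the long tube lies on the four wheels, along the groove, still and let go (x of long_tube in the frame of mixer between -0.016 and 0.016 m and y of long_tube in the frame of mixer between -0.005 and 0.005 m and z of long_tube in the frame of mixer between 0.0605 and 0.0675 m and angle between the x axis of long_tube and the x axis of mixer, either way round below 0.06 rad and linear speed of long_tube below 0.03 m/s and contact force between long_tube and the fingers below 0.1 N), for 0.3 s.
2. then the switch lever is pushed over to on (value of joint switch above 0.8 rad), for 0.1 s.
At the end, for the whole second after the job is handed in: Long tube let go and still on all four wheels: middle within 16 mm of the wheels' middle along the groove, 5 mm sideways, axis 60.5 to 67.5 mm above the table, within 0.06 rad of the groove. Lever beyond 0.8 rad. Short tube moved under 20 mm, bottle and carton under 40 mm (all of step 1 and value of joint switch above 0.8 rad and distance of short_tube from where it was at the start of the episode below 0.02 m and distance of each of reagent_bottle, slide_box from where it was at the start of the episode below 0.04 m); the robot touches nothing.
It fails at once if the long tube is dropped (falls faster than 0.4 m/s, about 8 mm of fall, with no finger on it) (linear speed of long_tube above 0.4 m/s and contact force between long_tube and the fingers below 0.05 N).
It fails at once if the short tube is moved more than 20 mm (distance of short_tube from where it was at the start of the episode above 0.02 m).
It fails at once if the bottle or the carton is moved more than 40 mm (distance of any of reagent_bottle, slide_box from where it was at the start of the episode above 0.04 m).
It also fails if it takes over 51 s, if anything falls off the work surface, if the arm or the gripper's body presses on something with over 40 N, if the wrist force passes 120 N, or if a joint passes its speed limit or range.

### The arm

A 6-joint arm with a two-finger parallel gripper is mounted at the origin on the work surface. World frame = base frame: x ahead of the robot, y to its left, z up, the work surface at z = 0. Lengths are in m, angles in rad, forces in N, time in s.
With the tool pointing down it reaches from about 0.325 to 1 m from the base axis. Payload 5.1 kg.
Tool frame: the origin (TCP) lies at the very end of the fingers, on their centre line; the grasp point (between the pads) lies 19 mm behind it; z points along the fingers, y is the line along which they close (so a half turn about z gives the same grasp; the last joint's range is limited). The gripper opens to 85 mm and grips with 20 to 120 N. Pads are 22 mm wide; open, the fingers measure 114 mm over their backs; the gripper's body (76 mm by 85 mm) begins 54 mm behind the grasp point. The pads swing forward as they close: fully open they stand 13 mm farther back than shut.
Start: joints at [1.255, 0.124, 1.65, -0, 1.367, -0.083], TCP at [0.15, 0.632, 0.231] pointing down, gripper open.
Joint ranges: [-2.61, 2.61], [-1.02, 2.33], [0.03, 2.71], [-1.35, 4.49], [0.32, 2.68], [-2.91, 2.91]. Speed limits (rad/s): [2.57, 2.57, 3.14, 3.14, 3.14, 3.14].

### API

Orientations are given as a unit quaternion [w, x, y, z].
In Python, from plant import r gives the robot as it stands.
- The arm moves only by the tool send_rows, never from a script. Its argument "commands" is a list of rows, each a list of 7 numbers: the turn, a rotation vector about the tool's x, y, z as a fraction of full scale, then the shift along the tool's x, y, z as a fraction of full scale, then the gripper command: -1 is shut, 1 is fully open, values between are in proportion. In form: [[ax, ay, az, dx, dy, dz, hand], ...]. A call has 1 to 8 rows; each row is the pose to reach, as a shift and turn from the pose commanded when the call began, along the tool's axes at that moment; what a row does not reach only later rows make up. Full scale, the value 1, is 0.5 m for a shift and pi/2 rad for a turn. A row lasts 1/12 s, in which the tool goes at most 41.7 mm and 7.16 degrees, less where a joint would pass 70% of its speed; a pose out of reach is approached as far as the arm can. A call with a number of a shift or a turn outside -1 to 1 is refused whole. A call with a gripper value outside its range is refused whole. The fingers move at their own pace and stop on an object; "grip_force" is the grip in N (left out, the last holds). Time passes only in rows, so rows that repeat a pose let the fingers close. It gives the time, the measured TCP pose, the force, the opening and the grip force at its end, in the units of the state.
- r.get_obs(): the state, without advancing time (a new reading comes with each control period).
- r.snapshot(name): name is "scene" or "side" or "wrist"; returns a dict with "pixels" (384x512x3 uint8, red, green, blue), "fx", "fy", "cx", "cy" (pixels), "k1" (the pictures are not rectified: a ray, as slopes to the right and down, at radius r is drawn at 1 + k1 r^2 times it, then the intrinsics apply), "extrinsics" (4x4, takes a point from world to camera coordinates). Camera axes: x right, y down, z forward; pixel columns grow to the right and rows downward; lengths in m; the calibration is good to about 2 mm. A picture is of the moment at which its call begins. There is no depth.
- r.sign_off(): hands the job in; it is judged then, once.
The state is a dict: "t": time; "joints": joint angles; "joint_velocities": joint speeds; "joint_efforts": joint torques, N m; "position": TCP position; "orientation": TCP orientation; "wrist_force": force on the tool from outside, world axes, zero at the start; "ft_torque": the same for the moment, N m; "opening": finger opening in m; "gripper_force": force on a finger pad.
Only numpy, scipy, OpenCV 4.12 (cv2) and the standard library are available. Lean on these libraries where they do the work, as an engineer would, in place of code of your own. Each camera call takes 0.05 s, during which the arm holds its last target. There are 200 camera calls.

## Working session

There is one attempt and no reset: what is moved stays moved. The work goes in short steps, Python scripts to look and compute and a tool call to move; the robot and the scene stay as the last step left them, time stands still between calls to the robot, and variables do not carry over. Pictures are saved under pics/ and viewed, at most 14 in all, crops included, and the job is handed in when it is done.

Besides the shell and the picture viewer there is one more tool, called after "Request:" by a JSON object that holds its "api" and its "payload", one argument or row to a line. send_rows: Moves the arm, as the interface text tells. Its arguments: {"type":"object","properties":{"commands":{"type":"array"},"grip_force":{"type":"number"}},"required":["commands"]}

```bash
mkdir -p pics; ls; cat > h.py <<'E'
import numpy as np, cv2, pickle
from plant import r
def snap(n,tag):
    s=r.snapshot(n); cv2.imwrite(f'pics/{tag}.png',cv2.cvtColor(np.asarray(s['pixels']),cv2.COLOR_RGB2BGR)); pickle.dump(s,open(f'{tag}.pkl','wb')); return s
def ray(s,u,v):
    K=np.array([[s['fx'],0,s['cx']],[0,s['fy'],s['cy']],[0,0,1.]])
    p=cv2.undistortPoints(np.array([[[u,v]]],float),K,np.array([s['k1'],0,0,0,0.]))[0,0]
    E=np.asarray(s['extrinsics']); R=E[:3,:3]; return -R.T@E[:3,3], R.T@np.array([p[0],p[1],1])
def onz(s,u,v,z):
    c,d=ray(s,u,v); return c+d*(z-c[2])/d[2]
def proj(s,P):
    E=np.asarray(s['extrinsics']); P=np.atleast_2d(P).astype(float)
    K=np.array([[s['fx'],0,s['cx']],[0,s['fy'],s['cy']],[0,0,1.]])
    return cv2.projectPoints(P,cv2.Rodrigues(E[:3,:3])[0],E[:3,3],K,np.array([s['k1'],0,0,0,0.]))[0][:,0]
E
python3 - <<'E'
from h import *
a=snap('scene','sc0');b=snap('side','si0');c=snap('wrist','wr0')
cv2.imwrite('pics/wr0.png',cv2.cvtColor(c['pixels'],cv2.COLOR_RGB2BGR))
for s in(a,b,c):
    E=np.asarray(s['extrinsics']);print(-E[:3,:3].T@E[:3,3],E[2,:3],s['fx'],s['k1'])
o=r.get_obs();print(o['position'],o['orientation'],o['opening'],o['t'])
E
```

```text
pics
[1.04565477 0.81711705 1.20169621] [-0.3298631  -0.50833635 -0.79547752] 497.8599412475488 -0.008479157164341736
[0.56836224 0.77014613 0.84276567] [ 0.0491292  -0.67588264 -0.73536996] 353.8281561850765 -0.10799920093424928
[0.07597908 0.64955894 0.37281199] [ 0.28982105 -0.07121963 -0.95442733] 290.54011158414863 -0.010929434434203397
[0.14983942 0.63200033 0.23034398] [-1.61211847e-04  1.16142309e-01  9.93232246e-01 -8.02119075e-04] 0.08587414455853012 0.15
```

View pics/sc0.png

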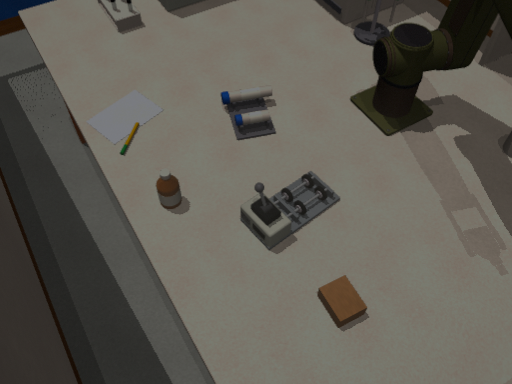

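View pics/si0.png

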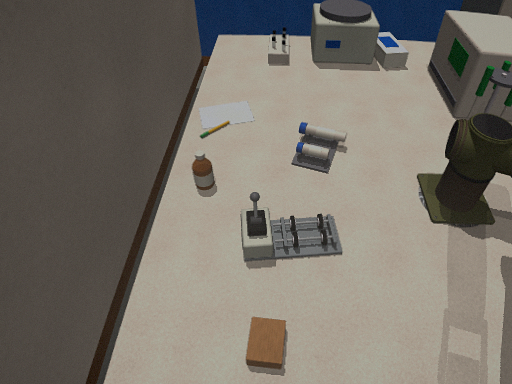

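The scene view shows the tray at about (250,112), with the long tube as the upper one and its blue cap at (225,97). The mixer is at (290,210) with its lever ball at (259,187). The side view shows the tray at (320,145) and the mixer at (290,235). I'll zoom in on both.

```bash
python3 - <<'E'
from h import *
a=cv2.imread('pics/sc0.png');b=cv2.imread('pics/si0.png')
def c(i,x,y):return cv2.resize(i[y:y+75,x:x+100],(400,300),interpolation=cv2.INTER_CUBIC)
cv2.imwrite('pics/m0.png',np.vstack([np.hstack([c(a,200,70),c(a,240,170)]),np.hstack([c(b,270,105),c(b,240,190)])]))
E
```

```text
(no output)
```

View pics/m0.png

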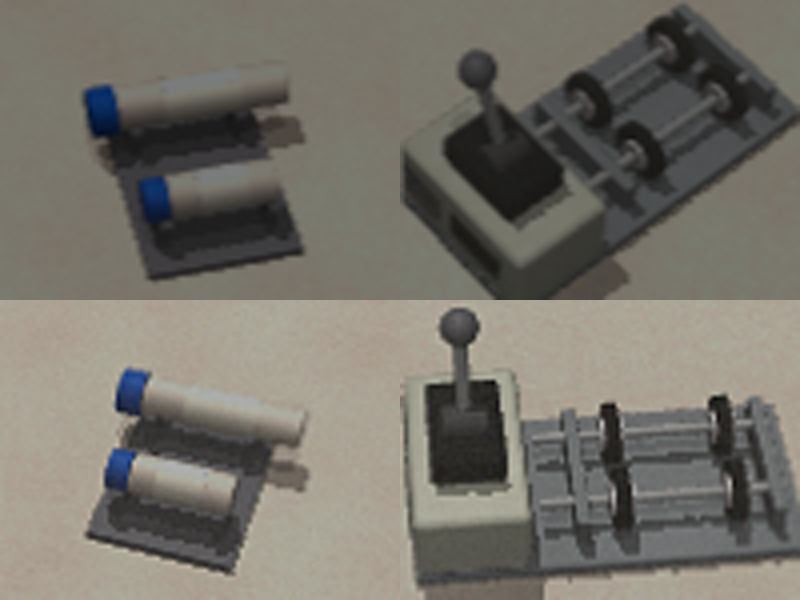

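```bash
python3 - <<'E'
from h import *
a=pickle.load(open('sc0.pkl','rb'));b=pickle.load(open('si0.pkl','rb'))
def A(u,v,x,y): return ((u+.5)/4-.5+x,(v+.5)/4-.5+y)
def tri(p,q):
    c1,d1=ray(a,*p);c2,d2=ray(b,*q);d1/=np.linalg.norm(d1);d2/=np.linalg.norm(d2)
    t=np.linalg.lstsq(np.c_[d1,-d2],c2-c1,rcond=None)[0];P=c1+t[0]*d1;Q=c2+t[1]*d2
    return (P+Q)/2,np.linalg.norm(P-Q)
W=[]
for n,p,q,z in [('w1',(188,100),(211,132),.036),('w2',(268,42),(320,124),.036),('w3',(240,150),(222,198),.036),('w4',(322,92),(336,190),.036),('ball',(78,70),(59,27),0.14)]:
    P=A(*p,240,170);Q=A(*q,240,190);t=tri(P,Q);print(n,t[0].round(4),t[1].round(4),onz(a,*P,z).round(4),onz(b,*Q,z).round(4));W.append((onz(a,*P,z)+onz(b,*Q,z))/2)
print('groove',np.mean(W[:4],0)); W=np.array(W); 
for d in(W[0]-W[1],W[2]-W[3],W[0]-W[2],W[1]-W[3]):print(np.linalg.norm(d),np.degrees(np.arctan2(d[1],d[0])))
for n,p,q in [('cap',(92,112),(124,90)),('end',(286,84),(300,126)),('scap',(146,200),(112,169)),('send',(276,185),(232,195))]:
    P=A(*p,200,70);Q=A(*q,270,105);t=tri(P,Q);print(n,t[0].round(4),t[1].round(4),onz(a,*P,.045).round(4),onz(b,*Q,.045).round(4))
E
```

```text
w1 [0.5276 0.1563 0.0436] 0.0024 [0.525  0.1533 0.036 ] [0.5267 0.149  0.036 ]
w2 [0.4495 0.1444 0.0444] 0.0001 [0.4451 0.1394 0.036 ] [0.4483 0.1379 0.036 ]
w3 [0.5196 0.211  0.0422] 0.0014 [0.5172 0.2086 0.036 ] [0.5189 0.2059 0.036 ]
w4 [0.4411 0.2007 0.0434] 0.0003 [0.4374 0.197  0.036 ] [0.4399 0.1953 0.036 ]
ball [0.631  0.1705 0.1663] 0.001 [0.6208 0.1546 0.14  ] [0.6333 0.1466 0.14  ]
groove [0.48231963 0.17329163 0.036     ]
0.08008852234028824 8.985432613885665
0.08016783862732992 7.952827398181471
0.056628423692615 -82.10436545849295
0.05807171262974653 -82.01185504991696
cap [ 0.4983 -0.2756  0.0541] 0.0003 [ 0.4938 -0.2844  0.045 ] [ 0.4975 -0.2874  0.045 ]
end [ 0.3475 -0.2135  0.0668] 0.0033 [ 0.3357 -0.2314  0.045 ] [ 0.34   -0.2435  0.045 ]
scap [ 0.51   -0.1652  0.0535] 0.0012 [ 0.5056 -0.1731  0.045 ] [ 0.5097 -0.1744  0.045 ]
send [ 0.4127 -0.1245  0.0606] 0.0053 [ 0.4064 -0.1344  0.045 ] [ 0.4079 -0.146   0.045 ]
```

View pics/wr0.png

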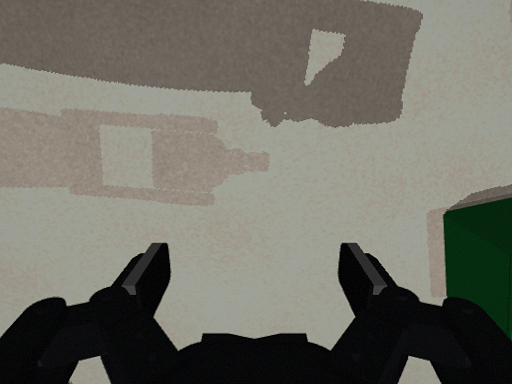

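The wrist view shows bare table, arm shadows and an unidentified green box at the right, around (470,250). I'll check where that box is before the first sweep.

```bash
python3 - <<'E'
from h import *
a,b,c=[pickle.load(open(f+'.pkl','rb')) for f in('sc0','si0','wr0')]
for z in(0,.1,.2):
    P=[onz(c,*p,z) for p in((445,212),(446,298),(510,190))]
    print(z,np.round(P,3).tolist(),proj(a,P).round().tolist(),proj(b,P).round().tolist())
# rough bottle/carton
print(onz(a,171,203,0),onz(b,267,342,.045))
from scipy.spatial.transform import Rotation as R
q=r.get_obs()['orientation'];print(R.from_quat(np.roll(q,-1)).as_matrix().round(3))
E
```

```text
0 [[0.28, 0.871, 0.0], [0.424, 0.868, 0.0], [0.268, 0.959, 0.0]] [[537.0, 371.0], [494.0, 404.0], [571.0, 402.0]] [[416.0, 539.0], [342.0, 543.0], [418.0, 571.0]]
0.1 [[0.225, 0.812, 0.1], [0.331, 0.809, 0.1], [0.217, 0.876, 0.1]] [[552.0, 323.0], [521.0, 346.0], [578.0, 345.0]] [[463.0, 507.0], [406.0, 512.0], [467.0, 537.0]]
0.2 [[0.171, 0.752, 0.2], [0.237, 0.751, 0.2], [0.165, 0.793, 0.2]] [[568.0, 273.0], [548.0, 286.0], [585.0, 286.0]] [[515.0, 464.0], [479.0, 469.0], [520.0, 486.0]]
[ 0.81632738 -0.01496081  0.        ] [0.58157291 0.49518928 0.045     ]
[[-0.973  0.231 -0.001]
 [ 0.231  0.973 -0.002]
 [ 0.    -0.002 -1.   ]]
```

Request:
{"api": "send_rows", "payload": {
  "commands": [
    [0, 0, 0, -0.38, -0.38, -0.1, 1],
    [0, 0, 0, -0.38, -0.38, -0.1, 1],
    [0, 0, 0, -0.38, -0.38, -0.1, 1],
    [0, 0, 0, -0.38, -0.38, -0.1, 1],
    [0, 0, 0, -0.38, -0.38, -0.1, 1],
    [0, 0, 0, -0.38, -0.38, -0.1, 1],
    [0, 0, 0, -0.38, -0.38, -0.1, 1],
    [0, 0, 0, -0.38, -0.38, -0.1, 1]
  ]
}}

```text
t: 0.82
position: [0.2932, 0.401, 0.2827]
orientation: [0.001, 0.118, 0.993, 0.001]
wrist_force: [0.3, 0.7, 0.4]
opening: 0.0853
gripper_force: 0.0
```

Request:
{"api": "send_rows", "payload": {
  "commands": [
    [0, 0, 0, -0.38, -0.38, 0, 1],
    [0, 0, 0, -0.38, -0.38, 0, 1],
    [0, 0, 0, -0.38, -0.38, 0, 1],
    [0, 0, 0, -0.38, -0.38, 0, 1],
    [0, 0, 0, -0.38, -0.38, 0, 1],
    [0, 0, 0, -0.38, -0.38, 0, 1],
    [0, 0, 0, -0.38, -0.38, 0, 1],
    [0, 0, 0, -0.38, -0.38, 0, 1]
  ]
}}

```text
t: 1.48
position: [0.4334, 0.1726, 0.2808]
orientation: [-0.0, 0.119, 0.993, -0.0]
wrist_force: [0.3, 0.1, -0.2]
opening: 0.0854
gripper_force: 0.0
```

```bash
python3 - <<'E'
from h import *
c=snap('wrist','wr1')
o=r.get_obs();print(o['position'],o['orientation'],o['t'],o['wrist_force'])
E
```

```text
[0.43250775 0.17413078 0.28074042] [-6.00913028e-04  1.17783926e-01  9.93039065e-01  3.28185121e-05] 1.5333 [0.51869522 0.37438265 0.70176926]
```

View pics/wr1.png

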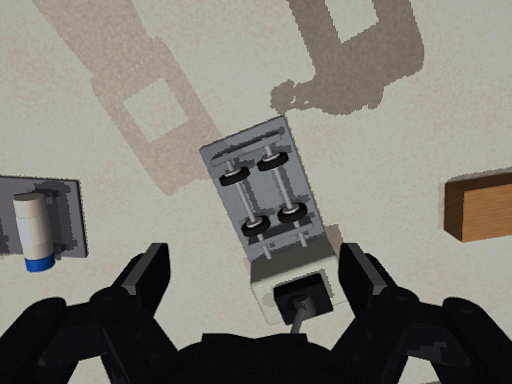

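The wrist view has the short tube at the left (35,230) and the carton at the right. The mixer wheels are at (234,175), (272,160), (255,225) and (292,211), with the housing below them. I'll refine the mixer pose from dark blobs.

```bash
python3 - <<'E'
from h import *
c=pickle.load(open('wr1.pkl','rb'));im=c['pixels']
m=(im.max(2)<45).astype(np.uint8);m[240:]=0;m[:,:190]=0;m[:,330:]=0
n,l,st,ce=cv2.connectedComponentsWithStats(m)
W=[]
for i in range(1,n):
    if st[i,4]>80:
        x,y,w,h=st[i,:4];u,v=x+(w-1)/2,y+(h-1)/2;P=onz(c,u,v,.036);W.append(P);print(st[i],(u,v),P.round(4))
W=np.array(W);print(W.mean(0))
for i in range(len(W)):
    for j in range(i):
        d=W[i]-W[j];print(np.linalg.norm(d).round(4),np.degrees(np.arctan2(d[1],d[0])).round(1))
E
```

```text
[227 132  51  21 104] (np.float64(252.0), np.float64(142.0)) [0.4108 0.1748 0.036 ]
[257 152  31  19 291] (np.float64(272.0), np.float64(161.0)) [0.4421 0.195  0.036 ]
[219 166  31  20 282] (np.float64(234.0), np.float64(175.5)) [0.4495 0.1399 0.036 ]
[241 202  71  38 985] (np.float64(276.0), np.float64(220.5)) [0.5286 0.1817 0.036 ]
[0.45774452 0.17284582 0.036     ]
0.0372 32.9
0.0522 -42.1
0.0557 -82.3
0.118 3.3
0.0875 -8.8
0.0894 27.9
```

Request:
{"api": "send_rows", "payload": {
  "commands": [
    [0, 0, 0.04, -0.15, -0.8, 0, 1],
    [0, 0, 0.04, -0.15, -0.8, 0, 1],
    [0, 0, 0.04, -0.15, -0.8, 0, 1],
    [0, 0, 0.04, -0.15, -0.8, 0, 1],
    [0, 0, 0.04, -0.15, -0.8, 0, 1],
    [0, 0, 0.04, -0.15, -0.8, 0, 1],
    [0, 0, 0.04, -0.15, -0.8, 0, 1],
    [0, 0, 0.04, -0.15, -0.8, 0, 1]
  ]
}}

```text
t: 2.2
position: [0.4162, -0.1581, 0.2813]
orientation: [0.0, 0.146, 0.989, 0.0]
wrist_force: [0.5, 0.1, 0.1]
opening: 0.0857
gripper_force: 0.0
```

```bash
python3 - <<'E'
from h import *
c=pickle.load(open('wr1.pkl','rb'))
for p in((255,225),(292,211)): print(onz(c,*p,.036).round(4))
c=snap('wrist','wr2')
E
```

```text
[0.5283 0.1506 0.036 ]
[0.5196 0.207  0.036 ]
```

View pics/wr2.png

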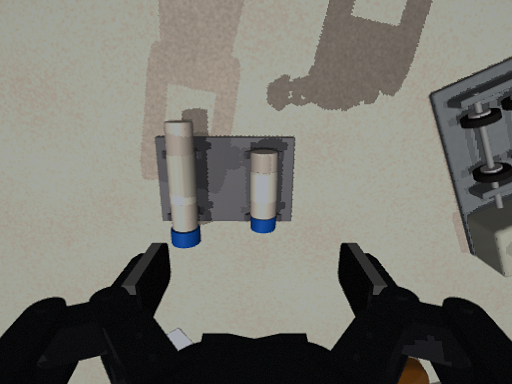

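The wrist view shows the long tube in the left lane, with its plain end at (179,122) and its cap end at (186,246). The short tube is at (264,190).

```bash
python3 - <<'E'
from h import *
c=pickle.load(open('wr2.pkl','rb'));im=c['pixels'].astype(int)
R,G,B=im[...,0],im[...,1],im[...,2]
E=np.asarray(c['extrinsics']);print('cam',-E[:3,:3].T@E[:3,3])
blue=((B>R+60)&(B>80)).astype(np.uint8);blue[:, :160]=0;blue[:,210:]=0
ys,xs=np.nonzero(blue);print('blue',xs.min(),xs.max(),ys.min(),ys.max())
pts=[]
for v in range(124,222,4):
    row=(R[v]>150)|((R[v]>110)&(R[v]>B[v]+15)); x=np.arange(512); k=row&(x>160)&(x<203)
    if k.any():
        xx=x[k]
        if v%12==4: print(v,xx.min(),xx.max())
        if v>140 and v<215:
            L=onz(c,xx.min(),v,.045);Q=onz(c,xx.max(),v,.045);pts.append((L+Q)/2)
pts=np.array(pts);d=cv2.fitLine(pts[:,:2].astype(np.float32),cv2.DIST_HUBER,0,.01,.01).ravel();print(d,np.degrees(np.arctan2(d[1],d[0])))
e1=onz(c,179,121,.055);e2=onz(c,186,ys.max()+.5,.066);print(e1,e2,np.linalg.norm(e1-e2))
o=r.get_obs();print(o['position'],o['orientation'])
E
```

```text
cam [ 0.34336531 -0.13637963  0.42390254]
blue 171 197 231 247
124 161 202
136 165 188
148 167 186
160 167 186
172 168 185
184 169 186
196 170 187
208 172 192
220 161 192
[ 0.95847785 -0.2851669   0.4166831  -0.26561242] -16.568825
[ 0.34070489 -0.2324626   0.055     ] [ 0.50231621 -0.28202637  0.066     ] 0.16939830607470094
[ 0.41547419 -0.16458182  0.28110475] [-1.82615866e-05  1.49543396e-01  9.88752396e-01 -2.33907155e-03]
```

```bash
python3 - <<'E'
from h import *
c=pickle.load(open('wr2.pkl','rb'));im=c['pixels'].astype(int)
print(im[172,160:205].tolist())
pts=[]
for v in range(142,226,4):
    d=im[v,:,0]-im[v,:,2]; x=np.arange(512); k=(d>11)&(x>163)&(x<205); xx=x[k]
    if v<180 or 1: print(v,xx.min(),xx.max(),end='; ')
    pts.append((onz(c,xx.min(),v,.045)+onz(c,xx.max(),v,.045))/2)
pts=np.array(pts);d=cv2.fitLine(pts[:,:2].astype(np.float32),cv2.DIST_HUBER,0,.01,.01).ravel();print(d,np.degrees(np.arctan2(d[1],d[0])),d[3]+d[1]/d[0]*(.4215-d[2]))
B=im[...,2]-im[...,0];k=B>25;k[:, :160]=0;k[:,215:]=0;k[:225]=0;k[255:]=0
ys,xs=np.nonzero(k);print(xs.min(),xs.max(),ys.min(),ys.max())
E
```

```text
[[87, 86, 89], [88, 87, 90], [88, 88, 91], [86, 85, 89], [88, 86, 91], [86, 85, 89], [84, 83, 88], [114, 111, 107], [144, 140, 127], [153, 148, 137], [161, 158, 145], [165, 166, 154], [165, 167, 155], [164, 164, 151], [165, 167, 154], [165, 167, 157], [164, 167, 159], [164, 168, 160], [164, 164, 153], [165, 163, 149], [164, 162, 149], [164, 161, 148], [158, 151, 140], [150, 145, 135], [146, 141, 131], [144, 139, 128], [140, 135, 125], [134, 129, 119], [129, 124, 115], [120, 115, 106], [110, 107, 98], [101, 98, 90], [92, 89, 81], [82, 79, 74], [67, 65, 61], [54, 53, 50], [45, 44, 46], [43, 42, 45], [42, 42, 44], [45, 43, 45], [44, 42, 45], [43, 42, 44], [43, 43, 45], [43, 43, 45], [43, 43, 44]]
142 166 190; 146 166 190; 150 166 191; 154 167 190; 158 167 189; 162 167 189; 166 167 189; 170 168 190; 174 168 190; 178 168 190; 182 169 191; 186 169 191; 190 169 192; 194 170 191; 198 170 193; 202 170 193; 206 171 194; 210 171 195; 214 172 194; 218 172 195; 222 164 204; [ 0.9604531  -0.27844176  0.41835773 -0.26346555] -16.167227 -0.26437652
171 200 225 248
```

Request:
{"api": "send_rows", "payload": {
  "commands": [
    [0, 0, 0, -0.069, -0.182, 0.1, 1],
    [0, 0, 0, -0.069, -0.182, 0.1, 1],
    [0, 0, 0, -0.069, -0.182, 0.1, 1],
    [0, 0, 0, -0.069, -0.182, 0.36, 1],
    [0, 0, 0, -0.069, -0.182, 0.36, 1],
    [0, 0, 0, -0.069, -0.182, 0.36, 1],
    [0, 0, 0, -0.069, -0.182, 0.36, 1],
    [0, 0, 0, -0.069, -0.182, 0.36, 1]
  ]
}}

```text
t: 2.92
position: [0.4213, -0.2522, 0.0981]
orientation: [-0.003, 0.146, 0.989, 0.002]
wrist_force: [-0.0, 0.3, 0.3]
opening: 0.0854
gripper_force: 0.0
```

```bash
python3 - <<'E'
from h import *
c=snap('wrist','wr3')
o=r.get_obs();print(o['position'],o['orientation'],o['t'],o['wrist_force'])
print(proj(c,[[.4215,-.262,.063],[.4215+.0716,-.262-.0226,.063],[.4215-.0811,-.262+.0256,.063],[.5026,-.2876,.045]]))
E
```

```text
[ 0.42319443 -0.2538426   0.10137317] [-6.12518476e-04  1.46459224e-01  9.89216388e-01  5.09069685e-04] 2.9667 [ 0.98521938 -0.9625771   0.97278647]
[[240.04907361 224.5342425 ]
 [240.30797109 317.78799077]
 [239.73206993  89.37944672]
 [241.26896993 312.20642615]]
```

View pics/wr3.png

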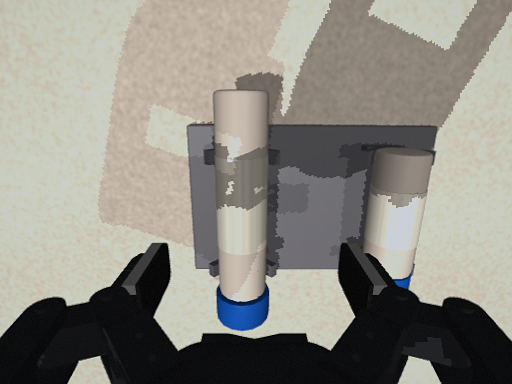

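The tube runs vertically in the wrist view, from (241,90) to (243,328), about 7 mm left of the finger centre. That makes the final shift small.

Request:
{"api": "send_rows", "payload": {
  "commands": [
    [0, 0, 0, 0, -0.014, 0.02, 1],
    [0, 0, 0, 0, -0.014, 0.06, 1],
    [0, 0, 0, 0, -0.014, 0.1, 1],
    [0, 0, 0, 0, -0.014, 0.14, 1],
    [0, 0, 0, 0, -0.014, 0.14, 1],
    [0, 0, 0, 0, -0.014, 0.14, 1],
    [0, 0, 0, 0, -0.014, 0.14, 1]
  ],
  "grip_force": 40
}}

```text
t: 3.55
position: [0.4224, -0.2631, 0.0338]
orientation: [0.002, 0.147, 0.989, -0.001]
wrist_force: [-0.1, -0.3, 0.1]
opening: 0.0852
gripper_force: 0.0
```

Request:
{"api": "send_rows", "payload": {
  "commands": [
    [0, 0, 0, 0, 0, 0, -0.5],
    [0, 0, 0, 0, 0, 0, -0.5],
    [0, 0, 0, 0, 0, 0, -0.5],
    [0, 0, 0, 0, 0, 0, -0.5],
    [0, 0, 0, 0, 0, 0, -0.5],
    [0, 0, 0, 0, 0, 0, -0.5],
    [0, 0, 0, 0, 0, 0, -0.5],
    [0, 0, 0, 0, 0, 0, -0.5]
  ]
}}

```text
t: 4.22
position: [0.4213, -0.2613, 0.0323]
orientation: [0.0, 0.148, 0.989, 0.001]
wrist_force: [-0.1, 3.2, 5.3]
opening: 0.0352
gripper_force: 39.4
```

Request:
{"api": "send_rows", "payload": {
  "commands": [
    [0, 0, 0, 0, 0, -0.02, -0.5],
    [0, 0, 0, 0, 0, -0.06, -0.5],
    [0, 0, 0, 0, 0, -0.12, -0.5],
    [0, 0, 0, 0, 0, -0.18, -0.5],
    [0, 0, 0, 0, 0, -0.24, -0.5],
    [0, 0, 0, 0, 0, -0.3, -0.5],
    [0, 0, 0, 0, 0, -0.36, -0.5],
    [0, 0, 0, 0, 0, -0.36, -0.5]
  ]
}}

```text
t: 4.88
position: [0.4234, -0.2639, 0.2195]
orientation: [0.005, 0.147, 0.989, -0.003]
wrist_force: [1.9, -0.2, -0.4]
opening: 0.0346
gripper_force: 40.3
```

```bash
python3 - <<'E'
from h import *
c=snap('wrist','wr4')
o=r.get_obs();print(o['position'],o['orientation'],o['t'],o['wrist_force'],o['opening'])
E
```

```text
[ 0.42234991 -0.26314894  0.21616714] [ 0.0036506   0.14726421  0.98908796 -0.00222128] 4.9333 [ 0.47259474  0.39774074 -0.92445397] 0.035021105546707246
```

View pics/wr4.png

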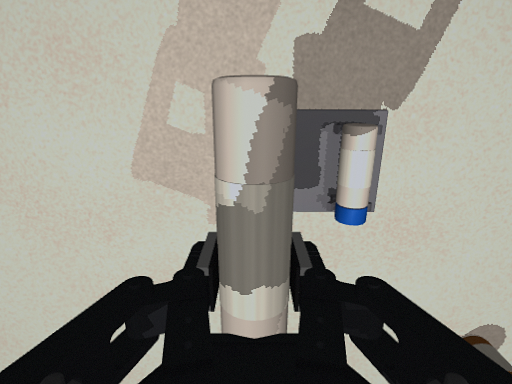

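The tube is held straight in the fingers, with its plain end at (255,77). The short tube is undisturbed. I'll check the tube's pitch and along-axis offset against prediction.

```bash
python3 - <<'E'
from h import *
from scipy.spatial.transform import Rotation as R
c=pickle.load(open('wr4.pkl','rb'));o=r.get_obs();M=R.from_quat(np.roll(o['orientation'],-1)).as_matrix();p=np.array(o['position'])
for L in(.08,.085,.09):
  print(L,proj(c,[p+M@np.array(q) for q in ([L,0,-.0135-.018],[L,0.018,-.0135],[L,-.018,-.0135],[.035,.018,-.0135],[.035,-.018,-.0135])]).round(1).tolist())
# target
t=np.radians(8.2);G=np.array([.4849,.1731])
print((G-p[:2]), M[:,0],M[:,1])
E
```

```text
0.08 [[255.5, 85.2], [297.3, 87.0], [213.5, 87.1], [293.1, 187.4], [217.4, 187.3]]
0.085 [[255.5, 70.7], [297.9, 74.6], [213.0, 74.6], [293.1, 187.4], [217.4, 187.3]]
0.09 [[255.6, 55.7], [298.4, 61.8], [212.5, 61.8], [293.1, 187.4], [217.4, 187.3]]
[0.06255009 0.43624894] [-0.95659985  0.29129829 -0.00787576] [ 0.29133072  0.95661664 -0.00331889]
```

Request:
{"api": "send_rows", "payload": {
  "commands": [
    [0, 0, -0.02, 0.008, 0.05, 0, -0.5],
    [0, 0, -0.05, 0.02, 0.12, 0, -0.5],
    [0, 0, -0.08, 0.03, 0.19, 0, -0.5],
    [0, 0, -0.11, 0.041, 0.26, 0, -0.5],
    [0, 0, -0.14, 0.052, 0.33, 0, -0.5],
    [0, 0, -0.17, 0.064, 0.4, 0, -0.5],
    [0, 0, -0.2, 0.075, 0.47, 0, -0.5],
    [0, 0, -0.23, 0.086, 0.54, 0, -0.5]
  ]
}}

```text
t: 5.6
position: [0.457, 0.0108, 0.2096]
orientation: [-0.001, -0.034, 0.999, 0.0]
wrist_force: [1.5, 0.3, -1.7]
opening: 0.0347
gripper_force: 40.4
```

Request:
{"api": "send_rows", "payload": {
  "commands": [
    [0, 0, 0, 0, 0, 0, -0.5],
    [0, 0, 0, 0, 0, 0, -0.5]
  ]
}}

```text
t: 5.77
position: [0.4572, 0.0106, 0.2096]
orientation: [-0.002, -0.035, 0.999, -0.0]
wrist_force: [0.5, 0.1, -1.4]
opening: 0.0345
gripper_force: 40.6
```

```bash
cat > mv.py <<'E'
from h import *
import sys
from scipy.spatial.transform import Rotation as R
def need(x,y,z,ang):
    o=r.get_obs();M=R.from_quat(np.roll(o['orientation'],-1)).as_matrix();p=np.array(o['position'])
    a=np.degrees(np.arctan2(M[1,0],M[0,0]))%360
    print('p',p.round(4),'ang',a.round(2),'t',o['t'],'F',np.round(o['wrist_force'],1),'zax',M[:,2].round(4),'shift',(M.T@(np.array([x,y,z])-p)/.5).round(4),'az',((a-ang)/90).round(4))
need(*map(float,sys.argv[1:]))
E
python3 mv.py .483 .1728 .216 188.2
```

```text
p [0.4572 0.0106 0.2096] ang 183.98 t 5.7667 F [ 0.5  0.1 -1.4] zax [-3.1e-03 -2.0e-04 -1.0e+00] shift [-0.0739  0.32   -0.013 ] az -0.0469
```

Request:
{"api": "send_rows", "payload": {
  "commands": [
    [0, 0, -0.01, -0.01, 0.05, 0, -0.5],
    [0, 0, -0.02, -0.026, 0.11, 0, -0.5],
    [0, 0, -0.03, -0.04, 0.17, 0, -0.5],
    [0, 0, -0.04, -0.053, 0.23, 0, -0.5],
    [0, 0, -0.047, -0.067, 0.29, 0, -0.5],
    [0, 0, -0.047, -0.074, 0.32, 0, -0.5],
    [0, 0, -0.047, -0.074, 0.32, 0, -0.5],
    [0, 0, -0.047, -0.074, 0.32, 0, -0.5]
  ]
}}

```text
t: 6.43
position: [0.4844, 0.1702, 0.2102]
orientation: [-0.001, -0.07, 0.998, -0.001]
wrist_force: [0.5, 0.2, -1.5]
opening: 0.0348
gripper_force: 40.7
```

```bash
python3 mv.py .483 .1728 .11 188.2
```

```text
p [0.4844 0.1702 0.2102] ang 187.98 t 6.4333 F [ 0.5  0.2 -1.5] zax [-0.0021 -0.0014 -1.    ] shift [0.0015 0.0057 0.2004] az -0.0025
```

Request:
{"api": "send_rows", "payload": {
  "commands": [
    [0, 0, 0, 0, 0.004, 0.04, -0.5],
    [0, 0, 0, 0, 0.004, 0.1, -0.5],
    [0, 0, 0, 0, 0.004, 0.16, -0.5],
    [0, 0, 0, 0, 0.004, 0.21, -0.5],
    [0, 0, 0, 0, 0.004, 0.24, -0.5],
    [0, 0, 0, 0, 0.004, 0.24, -0.5],
    [0, 0, 0, 0, 0.004, 0.24, -0.5]
  ]
}}

```text
t: 7.02
position: [0.4837, 0.1714, 0.0903]
orientation: [-0.001, -0.069, 0.998, -0.0]
wrist_force: [-0.3, 0.6, -1.1]
opening: 0.0345
gripper_force: 40.7
```

```bash
python3 mv.py .483 .1728 .051 188.2; python3 - <<'E'
from h import *
snap('wrist','wr5');snap('scene','sc5');snap('side','si5')
a=cv2.imread('pics/sc5.png');b=cv2.imread('pics/si5.png');w=cv2.imread('pics/wr5.png')
def c(i,x,y):return cv2.resize(i[y:y+75,x:x+100],(400,300),interpolation=cv2.INTER_CUBIC)
cv2.imwrite('pics/m5.png',np.vstack([np.hstack([c(a,240,160),c(b,240,180)]),np.hstack([cv2.resize(w,(400,300)),np.zeros((300,400,3),np.uint8)])]))
E
```

```text
p [0.4837 0.1714 0.0903] ang 187.87 t 7.0167 F [-0.3  0.6 -1.1] zax [-0.0026 -0.0011 -1.    ] shift [0.0007 0.0031 0.0787] az -0.0037
```

View pics/m5.png

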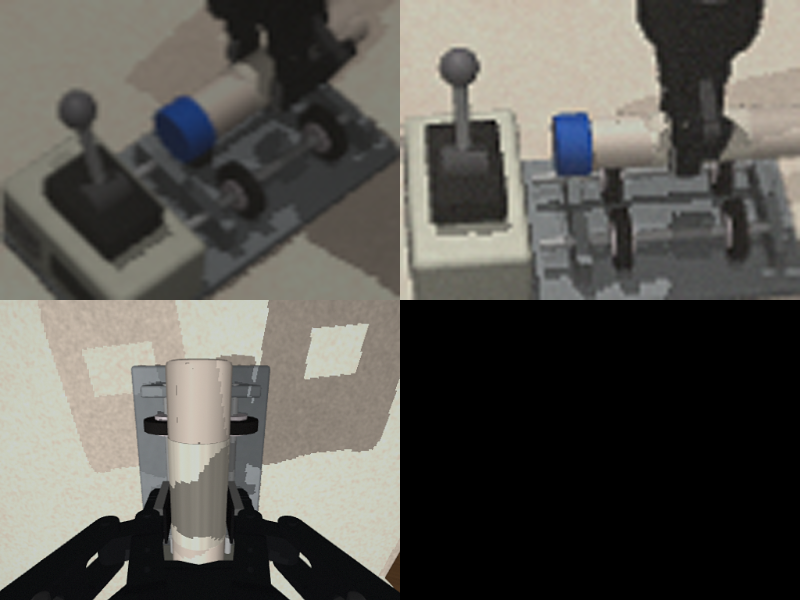

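The wrist view shows the tube centred at x≈200 between the wheels (144 to 258) and parallel to the base. The other views show the cap clear of the wheels and housing. Lowering now.

Request:
{"api": "send_rows", "payload": {
  "commands": [
    [0, 0, 0, 0, 0.002, 0.02, -0.5],
    [0, 0, 0, 0, 0.002, 0.04, -0.5],
    [0, 0, 0, 0, 0.002, 0.06, -0.5],
    [0, 0, 0, 0, 0.002, 0.07, -0.5],
    [0, 0, 0, 0, 0.002, 0.07, -0.5],
    [0, 0, 0, 0, 0.002, 0.07, -0.5]
  ]
}}

```text
t: 7.67
position: [0.4836, 0.1741, 0.0554]
orientation: [-0.001, -0.07, 0.998, -0.0]
wrist_force: [0.8, 0.3, -1.8]
opening: 0.0347
gripper_force: 40.7
```

Request:
{"api": "send_rows", "payload": {
  "commands": [
    [0, 0, 0, 0, 0, 0.003, -0.5],
    [0, 0, 0, 0, 0, 0.004, -0.5],
    [0, 0, 0, 0, 0, 0.005, -0.5],
    [0, 0, 0, 0, 0, 0.005, -0.5]
  ]
}}

```text
t: 8.0
position: [0.4844, 0.1742, 0.0541]
orientation: [0.0, -0.07, 0.998, 0.0]
wrist_force: [-0.3, -0.4, -1.6]
opening: 0.0349
gripper_force: 40.7
```

Request:
{"api": "send_rows", "payload": {
  "commands": [
    [0, 0, 0, 0, 0, 0.002, -0.5],
    [0, 0, 0, 0, 0, 0.003, -0.5],
    [0, 0, 0, 0, 0, 0.003, -0.5]
  ]
}}

```text
t: 8.25
position: [0.4842, 0.1741, 0.0522]
orientation: [-0.0, -0.07, 0.998, -0.0]
wrist_force: [-1.1, -0.6, -2.7]
opening: 0.0345
gripper_force: 40.7
```

Request:
{"api": "send_rows", "payload": {
  "commands": [
    [0, 0, 0, 0, 0, 0.002, -0.5],
    [0, 0, 0, 0, 0, 0.003, -0.5],
    [0, 0, 0, 0, 0, 0.003, -0.5]
  ]
}}

```text
t: 8.5
position: [0.4847, 0.1738, 0.0517]
orientation: [0.0, -0.07, 0.998, -0.0]
wrist_force: [-1.7, -3.4, 4.3]
opening: 0.0348
gripper_force: 41.5
```

Request:
{"api": "send_rows", "payload": {
  "commands": [
    [0, 0, 0, 0, 0, 0.001, -0.5],
    [0, 0, 0, 0, 0, 0.002, -0.5],
    [0, 0, 0, 0, 0, 0.002, -0.5]
  ]
}}

```text
t: 8.75
position: [0.4849, 0.1736, 0.0514]
orientation: [0.0, -0.07, 0.998, -0.001]
wrist_force: [-3.9, -4.0, 9.5]
opening: 0.0346
gripper_force: 42.0
```

Request:
{"api": "send_rows", "payload": {
  "commands": [
    [0, 0, 0, 0, 0, 0, -0.5],
    [0, 0, 0, 0, 0, 0, -0.5],
    [0, 0, 0, 0, 0, 0, -0.1],
    [0, 0, 0, 0, 0, 0, -0.1],
    [0, 0, 0, 0, 0, 0, 0],
    [0, 0, 0, 0, 0, 0, 0.2],
    [0, 0, 0, 0, 0, 0, 0.5],
    [0, 0, 0, 0, 0, 0, 0.6]
  ],
  "grip_force": 20
}}

```text
t: 9.42
position: [0.4841, 0.1742, 0.0496]
orientation: [-0.0, -0.07, 0.998, 0.0]
wrist_force: [0.1, -0.1, -0.3]
opening: 0.0685
gripper_force: 0.0
```

Request:
{"api": "send_rows", "payload": {
  "commands": [
    [0, 0, 0, 0, 0, 0, 0.6],
    [0, 0, 0, 0, 0, 0, 0.6],
    [0, 0, 0, 0, 0, 0, 0.6],
    [0, 0, 0, 0, 0, 0, 0.6]
  ]
}}

```text
t: 9.75
position: [0.4843, 0.1742, 0.0498]
orientation: [0.0, -0.07, 0.998, 0.0]
wrist_force: [-0.6, -0.3, -0.1]
opening: 0.068
gripper_force: 0.0
```

```bash
python3 mv.py .483 .1728 .051 188.2; python3 - <<'E'
from h import *
snap('wrist','wr6');snap('side','si6')
b=cv2.imread('pics/si6.png');w=cv2.imread('pics/wr6.png')
def c(i,x,y):return cv2.resize(i[y:y+75,x:x+100],(400,300),interpolation=cv2.INTER_CUBIC)
cv2.imwrite('pics/m6.png',np.hstack([c(b,240,180),cv2.resize(w,(400,300))]))
E
```

```text
p [0.4843 0.1742 0.0498] ang 187.99 t 9.75 F [-0.6 -0.3 -0.1] zax [ 0.  0. -1.] shift [ 0.0029 -0.0023 -0.0023] az -0.0023
```

View pics/m6.png

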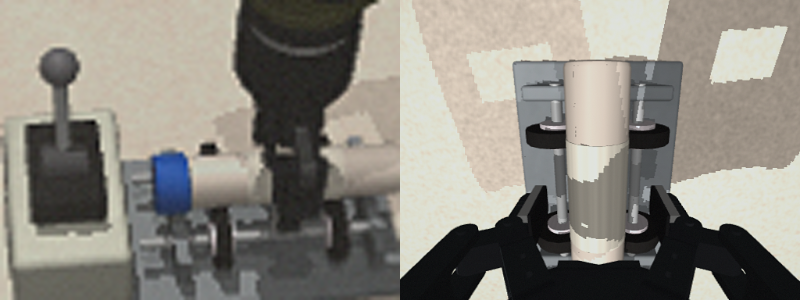

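The tube is seated on the four wheels and the fingers are clear of it. I'll retreat straight up, then go beside the lever on the mixer's −y side with the fingers shut.

Request:
{"api": "send_rows", "payload": {
  "commands": [
    [0, 0, 0, 0, 0, -0.02, 0.6],
    [0, 0, 0, 0, 0, -0.06, 0.6],
    [0, 0, 0, 0, 0, -0.12, 0.6],
    [0, 0, 0, 0, 0, -0.19, 0.6],
    [0, 0, 0, 0, 0, -0.26, 0.6],
    [0, 0, 0, 0, 0, -0.33, 0.6],
    [0, 0, 0, 0, 0, -0.4, 0.6],
    [0, 0, 0, 0, 0, -0.4, 0.6]
  ]
}}

```text
t: 10.52
position: [0.4879, 0.1751, 0.2601]
orientation: [0.008, -0.07, 0.998, 0.001]
wrist_force: [1.2, 0.0, 0.6]
opening: 0.0687
gripper_force: 0.0
```

Request:
{"api": "send_rows", "payload": {
  "commands": [
    [0, 0, 0, -0.03, -0.04, 0, -1],
    [0, 0, 0, -0.09, -0.06, 0, -1],
    [0, 0, 0, -0.15, -0.1, 0, -1],
    [0, 0, 0, -0.21, -0.14, 0, -1],
    [0, 0, 0, -0.26, -0.18, 0, -1],
    [0, 0, 0, -0.29, -0.2, 0, -1],
    [0, 0, 0, -0.29, -0.2, 0, -1],
    [0, 0, 0, -0.29, -0.2, 0, -1]
  ]
}}

```text
t: 11.18
position: [0.642, 0.0948, 0.2497]
orientation: [-0.0, -0.069, 0.998, 0.0]
wrist_force: [-0.7, 0.8, -0.2]
opening: -0.0001
gripper_force: 0.0
```

```bash
python3 mv.py .6427 .0948 .13 188.2; python3 - <<'E'
from h import *
snap('wrist','wr7');a=snap('scene','sc7');b=snap('side','si7')
A=cv2.imread('pics/sc7.png');B=cv2.imread('pics/si7.png');w=cv2.imread('pics/wr7.png')
def c(i,x,y):return cv2.resize(i[y:y+75,x:x+100],(400,300),interpolation=cv2.INTER_CUBIC)
cv2.imwrite('pics/m7.png',np.vstack([np.hstack([c(A,230,160),c(B,230,180)]),np.hstack([cv2.resize(w,(400,300)),np.zeros((300,400,3),np.uint8)])]))
E
```

```text
p [0.642  0.0948 0.2497] ang 187.92 t 11.1833 F [-0.7  0.8 -0.2] zax [-8.e-04  2.e-04 -1.e+00] shift [-1.600e-03 -2.000e-04  2.395e-01] az -0.0031
```

View pics/m7.png

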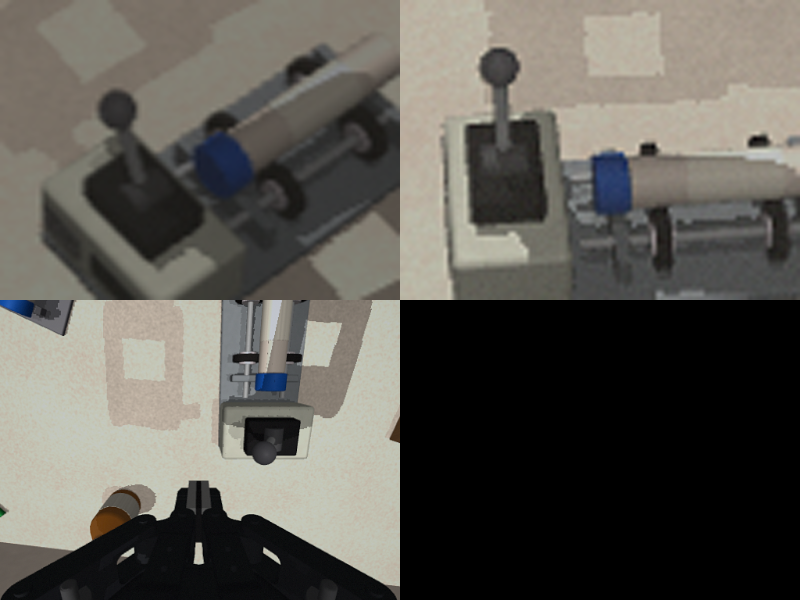

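The tube rests along the groove, and the lever ball is at (264,453) in the wrist panel of the montage. I'll triangulate the ball from the wrist, scene and side views.

```bash
python3 - <<'E'
from h import *
S=[pickle.load(open(f+'.pkl','rb')) for f in('wr7','sc7','si7')]
uv=[(264*1.28,153*1.28),(118/4-.4+230,108/4-.4+160),(98/4-.4+230,67/4-.4+180)]
A=0;b=0
for s,p in zip(S,uv):
    c,d=ray(s,*p);d/=np.linalg.norm(d);N=np.eye(3)-np.outer(d,d);A=A+N;b=b+N@c
P=np.linalg.solve(A,b);print(P)
for s,p in zip(S,uv):print(proj(s,P)[0]-p)
t=np.radians(8.2);d=P[:2]-[.4849,.1731];print('mixer',d@[np.cos(t),np.sin(t)],d@[-np.sin(t),np.cos(t)])
E
```

```text
[0.63122831 0.16563228 0.16191004]
[ 2.23272796 -1.63360895]
[-1.06115886  0.07994773]
[ 0.30073474 -0.08373424]
mixer 0.14376716837461362 -0.028262024302185544
```

Request:
{"api": "send_rows", "payload": {
  "commands": [
    [0, 0, 0, 0, 0, 0.05, -1],
    [0, 0, 0, 0, 0, 0.1, -1],
    [0, 0, 0, 0, 0, 0.16, -1],
    [0, 0, 0, 0, 0, 0.21, -1],
    [0, 0, 0, 0, 0, 0.24, -1],
    [0, 0, 0, 0, 0, 0.24, -1],
    [0, 0, 0, 0, 0, 0.24, -1]
  ]
}}

```text
t: 11.92
position: [0.6411, 0.0957, 0.1298]
orientation: [-0.0, -0.07, 0.998, 0.0]
wrist_force: [-0.0, 0.1, 0.2]
opening: 0.0001
gripper_force: 0.0
```

Request:
{"api": "send_rows", "payload": {
  "commands": [
    [0, 0, 0, 0, 0.03, 0, -1],
    [0, 0, 0, 0, 0.06, 0, -1],
    [0, 0, 0, 0, 0.09, 0, -1],
    [0, 0, 0, 0, 0.11, 0, -1],
    [0, 0, 0, 0, 0.13, 0, -1],
    [0, 0, 0, 0, 0.15, 0, -1],
    [0, 0, 0, 0, 0.17, 0, -1],
    [0, 0, 0, 0, 0.18, 0, -1]
  ]
}}

```text
t: 12.58
position: [0.6306, 0.1871, 0.133]
orientation: [0.003, -0.071, 0.998, 0.001]
wrist_force: [0.5, 0.7, 4.8]
opening: -0.0002
gripper_force: 2.0
```

Request:
{"api": "send_rows", "payload": {
  "commands": [
    [0, 0, 0, 0, 0.005, 0, -1],
    [0, 0, 0, 0, 0.01, 0, -1],
    [0, 0, 0, 0, 0.015, 0, -1],
    [0, 0, 0, 0, 0.02, 0, -1],
    [0, 0, 0, 0, 0.02, 0, -1]
  ]
}}

```text
t: 13.0
position: [0.6273, 0.1946, 0.1292]
orientation: [-0.001, -0.07, 0.998, -0.0]
wrist_force: [0.6, 0.6, 2.4]
opening: 0.0001
gripper_force: 1.1
```

```bash
python3 mv.py .6284 .1938 .13 188.2; python3 - <<'E'
from h import *
snap('scene','sc8');snap('side','si8');snap('wrist','wr8')
A=cv2.imread('pics/sc8.png');B=cv2.imread('pics/si8.png');w=cv2.imread('pics/wr8.png')
def c(i,x,y):return cv2.resize(i[y:y+75,x:x+100],(400,300),interpolation=cv2.INTER_CUBIC)
cv2.imwrite('pics/m8.png',np.vstack([np.hstack([c(A,230,160),c(B,230,180)]),np.hstack([cv2.resize(w,(400,300)),np.zeros((300,400,3),np.uint8)])]))
E
```

```text
p [0.6273 0.1946 0.1292] ang 188.02 t 13.0 F [0.6 0.6 2.4] zax [-1.3e-03 -5.0e-04 -1.0e+00] shift [-0.002  -0.0018 -0.0016] az -0.002
```

View pics/m8.png

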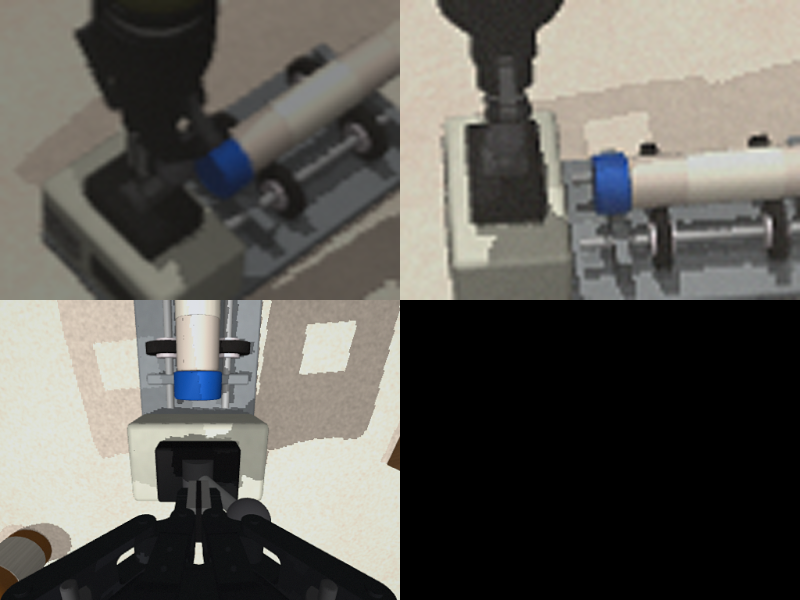

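In the wrist panel the lever now leans to +y, with the ball at (250,515). I'll keep pushing gently to the stop.

Request:
{"api": "send_rows", "payload": {
  "commands": [
    [0, 0, 0, 0, 0.005, 0, -1],
    [0, 0, 0, 0, 0.01, 0, -1],
    [0, 0, 0, 0, 0.01, 0, -1]
  ]
}}

```text
t: 13.4
position: [0.6266, 0.1982, 0.1288]
orientation: [-0.001, -0.07, 0.998, -0.001]
wrist_force: [0.9, -4.8, -1.1]
opening: -0.0004
gripper_force: 1.7
```

Request:
{"api": "send_rows", "payload": {
  "commands": [
    [0, 0, 0, 0, 0.004, 0, -1],
    [0, 0, 0, 0, 0.008, 0, -1],
    [0, 0, 0, 0, 0.008, 0, -1]
  ]
}}

```text
t: 13.65
position: [0.6266, 0.1989, 0.1288]
orientation: [-0.001, -0.07, 0.998, -0.004]
wrist_force: [2.0, -15.4, -0.1]
opening: 0.0001
gripper_force: 6.4
```

The force rose to 15 N, so the lever is at its stop. Backing off and up.

Request:
{"api": "send_rows", "payload": {
  "commands": [
    [0, 0, 0, 0, -0.04, 0, -1],
    [0, 0, 0, 0, -0.1, 0, -1],
    [0, 0, 0, 0, -0.16, 0, -1],
    [0, 0, 0, 0, -0.2, -0.06, -1],
    [0, 0, 0, 0, -0.2, -0.14, -1],
    [0, 0, 0, 0, -0.2, -0.22, -1],
    [0, 0, 0, 0, -0.2, -0.28, -1],
    [0, 0, 0, 0, -0.2, -0.28, -1]
  ]
}}

```text
t: 14.32
position: [0.6438, 0.1047, 0.2796]
orientation: [0.007, -0.07, 0.998, 0.001]
wrist_force: [0.4, -0.0, 1.2]
opening: -0.0001
gripper_force: 0.0
```

```bash
python3 mv.py .6284 .1938 .13 188.2; python3 - <<'E'
from h import *
snap('wrist','wr9');snap('scene','sc9');snap('side','si9')
A=cv2.imread('pics/sc9.png');B=cv2.imread('pics/si9.png');w=cv2.imread('pics/wr9.png')
def c(i,x,y):return cv2.resize(i[y:y+75,x:x+100],(400,300),interpolation=cv2.INTER_CUBIC)
cv2.imwrite('pics/m9.png',np.vstack([np.hstack([c(A,230,160),c(B,230,180)]),np.hstack([cv2.resize(w,(400,300)),cv2.resize(A,(400,300))])]))
E
```

```text
p [0.6438 0.1047 0.2796] ang 187.97 t 14.3167 F [ 0.4 -0.   1.2] zax [ 0.0143  0.0023 -0.9999] shift [0.0102 0.1806 0.2992] az -0.0025
```

View pics/m9.png

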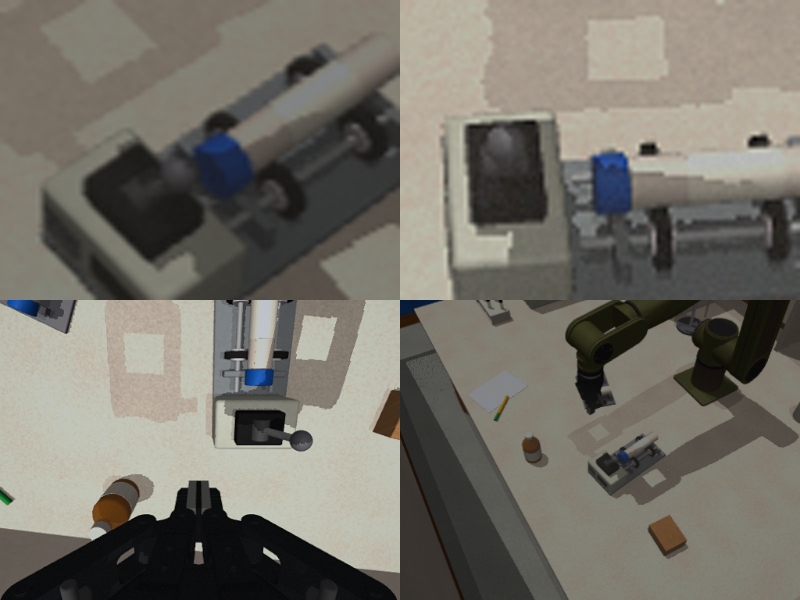

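The lever now leans fully to +y, with the ball at (300,440) in the wrist panel. The tube is still centred in the groove and the other objects haven't moved. Handing in.

```bash
python3 -c "
from plant import r
print(r.sign_off())"
```

```text
the job is handed in; nothing more can be done
None
```

The long tube is resting on all four wheels, centred and let go, and the lever is pushed over to its on stop; I handed the job in at about 14 s, but sign-off returned no verdict.

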